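Stand the pocket meter on its bench easel

ROBOT

A 6-joint arm with a two-finger parallel gripper is mounted at the origin on the work surface. World frame = base frame: x ahead of the robot, y to its left, z up, the work surface at z = 0. Lengths are in m, angles in rad, forces in N, time in s.
With the tool pointing down it reaches from about 0.375 to 0.975 m from the base axis. Payload 3.8 kg.
Tool frame: the origin (TCP) lies midway between the tips of the shut fingers; the grasp point (between the pads) lies 19 mm behind it; z points along the fingers, y is the line along which they close (so a half turn about z gives the same grasp; the last joint's range is limited). The gripper opens to 85 mm and grips with 20 to 120 N. Pads are 22 mm wide; open, the fingers measure 114 mm over their backs; the gripper's body (76 mm by 85 mm) begins 54 mm behind the grasp point. The pads swing forward as they close: fully open they stand 13 mm farther back than shut.
Start: joints at [-1.303, 0.264, 1.604, -0, 1.274, -0.037], TCP at [0.203, -0.644, 0.231] pointing down, gripper open.
Joint ranges: [-2.63, 2.63], [-0.94, 2.18], [0.31, 2.57], [-1.31, 4.45], [0, 2.66], [-2.55, 2.55]. Speed limits (rad/s): [2.57, 2.57, 3.14, 3.14, 3.14, 3.14].

INTERFACE

Orientations are given as a rotation vector (axis times angle).
In Python, from workcell import * gives the robot as it stands. The module is installed in compiled form; this text tells all that it offers.
- The arm moves only by the tool apply_moves, never from a script. Its arguments are lists of equal length, an entry for each row: "fingers": the opening, from 0 (shut) to 1 (fully open); "travel": the shift along the tool's x, y, z normalised to -1 to 1, where 1 is 0.05 m, a list of three; "rotation": the turn, a rotation vector about the tool's x, y, z normalised to -1 to 1, where 1 is 6 degrees, a list of three. In form: {"fingers": [fingers, ...], "travel": [[dx, dy, dz], ...], "rotation": [[ax, ay, az], ...]}. A call has 1 to 12 rows; each row shifts and turns the commanded pose from where the row before left it, along the tool's axes as they then stand; what a row does not reach is not made up. A row lasts 1/10 s, in which the tool goes at most 50 mm and 8.59 degrees, less where a joint would pass 70% of its speed; a pose out of reach is approached as far as the arm can. A call with a number of a shift or a turn outside -1 to 1 is refused whole. A call with a gripper value outside its range is refused whole. The fingers move at their own pace and stop on an object; "newtons" is the grip in N (left out, the last holds). Time passes only in rows, so rows that do not move let the fingers close. It gives the time, the measured TCP pose, the force, the opening and the grip force at its end, in the units of the state.
- read_state(): the state, without advancing time (a new reading comes with each control period).
- read_camera(name): name is "scene" or "side" or "wrist"; returns a dict with "image" (480x640x3 uint8, red, green, blue), "fx", "fy", "cx", "cy" (pixels), "extrinsics" (4x4, takes a point from world to camera coordinates). Camera axes: x right, y down, z forward; pixel columns grow to the right and rows downward; lengths in m; the calibration is good to about 2 mm. A picture is of the moment at which its call begins. There is no depth.
- finish_job(): hands the job in; it is judged then, once.
Trained networks look in the newest picture that a camera, given by its name, has taken for a name from the list of things; names that differ only in an ending like _2 or _b are one class to them, and where a whole thing is asked for, a point or a joint stands for the part that bears it (a point fixed in the world has none). Each returns a list of dicts, best first, with "p" (0 to 1); they miss things now and then, are a little off and sometimes report something else, mostly with a low value. They report only what shows in the picture. A call takes as long as a camera call. They do not tell look-alikes from the thing itself.
- regions_of(camera, name): "mask" (480x640 bool, what is visible of it) and "bbox" ([left, top, width, height] in pixels, round what is visible of it).
- tip_of(camera, name): "location" ([column, row] in pixels: a listed point, or the origin of a listed thing).
The state is a dict: "time": time; "q": joint angles; "joint_vel": joint speeds; "joint_torque": joint torques, N m; "tool_pos": TCP position; "tcp_rot": TCP orientation; "wrist_force": force on the tool from outside, world axes, zero at the start; "torque": the same for the moment, N m; "width": opening from 0.0 (shut) to 1.0 (fully open); "grip_force": force on a finger pad.
Only numpy, scipy, OpenCV 4.12 (cv2) and the standard library are available. Lean on these libraries where they do the work, as an engineer would, in place of code of your own. Each camera call takes 0.05 s, during which the arm holds its last target. There are 200 camera calls.

TASK

Lift the yellow pocket meter out of the blue bin and stand it, screen end up, on the orange ledge of the leaning easel, centred, with its back flush against the backrest and its screen facing outwards. The ledge may be clamped at any height, so feel for it: set the meter down gently, without ramming it and without letting go before it stands on the ledge. Leave the tester and the bottle in the bin, and the spool and the pot on the bench, where they are.

Things in the scene. Friction and masses are not known exactly. Their poses are not given: they have to be found in the camera images.
- meter: Yellow pocket meter, a block 28 mm thick (its x), 54 mm wide (its y) and 130 mm tall (its z), 0.17 to 0.33 kg; it stands upright in one of the bin's three pockets, its upper 80 mm above the bin's rim. Origin: centre of its foot (underside). +x points out of its face with the screen and black dial (the dial stands 4 mm proud), z up. The back is flat.
- screen (a point): Centre of the meter's screen, on its front face: 14 mm ahead (+x) of the meter's mid-plane and 98 mm above its foot.
- bin: Blue open bin, 200 mm long (x) by 120 mm (y) by 50 mm high, walls 4 mm, inner floor 4 mm up, fixed; two cross walls make three pockets about 62 mm by 112 mm, in a row along its x, centred at -65, 0 and +65 mm. Origin: centre of its underside. Which pocket holds what differs.
- tester: Grey tester with a blue panel, 28 x 56 x 112 mm, standing loose in another pocket of the bin; not to be moved. Origin: centre of its foot, z up.
- flux: Amber bottle with a black cap, 36 mm across and 95 mm tall, standing loose in another pocket of the bin; not to be moved. Origin: centre of its foot, z up.
- backrest: The easel's backrest: rubber-faced aluminium bar 44 mm wide (y), 6 mm thick, 160 mm long (z), leaning back 30 degrees from upright. Origin: middle of its front face's lower end, 10 mm above the bench; z up the bar, x out of its front face (forwards and up), y across. On it sits a sprung orange ledge, square to the bar, 20 mm deep (x), 50 mm wide, no lip, giving 5 mm under 20 N.
- easel: The whole easel: dark steel foot 150 x 90 x 10 mm on the bench, fixed, with the leaning backrest and a thin strut behind it. Origin: on the bench, 20 mm behind (-x) the backrest's lower end; +x is its front. The ledge is clamped with its upper face anywhere from 35 to 80 mm up the bar: this differs each time and is not measured, find it by touch or by eye. The clamp slips only above 70 N.
- spool: Bare steel solder spool, 60 mm across and 32 mm high, lying loose on the bench; a bystander. Origin: centre of its underside.
- pot: Small open steel tip pot, 60 mm across and 35 mm high, loose on the bench; a bystander. Origin: centre of its underside.
There are look-alikes about, which are no part of the job. Of the things shaped like the meter, the yellow one is meant.

How it is judged:
On the way:
1. The meter is held in the fingers with its foot lifted clear of the bin's rim (height (world z) of meter above 0.06 m and contact force between the fingers and meter above 0.5 N), for 0.1 s.
At the end, for the whole second after the job is handed in: The meter stands released and at rest on the easel's ledge, its foot 31 to 86 mm up the backrest, screen outwards and uppermost, its back within 3 mm of the backrest's face at the foot and within 0.06 rad of lying flat and square on it, and its centre within 10 mm of the backrest's centre line (z of meter in the frame of backrest between 0.031 and 0.086 m and x of meter in the frame of backrest between 0.01 and 0.017 m and y of meter in the frame of backrest between -0.01 and 0.01 m and angle between the z axis of meter and the z axis of backrest, either way round below 0.06 rad and angle between the x axis of meter and the x axis of backrest, either way round below 0.06 rad and x of screen in the frame of backrest above 0.02 m and z of screen in the frame of backrest above 0.11 m and contact force between meter and backrest above 0.3 N and contact force between the fingers and meter below 0.05 N and linear speed of meter below 0.02 m/s and angular speed of meter below 0.1 rad/s); the robot touches nothing.
It fails at once if The meter is dropped: it moves faster than 0.25 m/s while no finger holds it (contact force between the fingers and meter below 0.05 N and linear speed of meter above 0.25 m/s).
It fails at once if The meter is rammed against the easel (over 40 N) (contact force between meter and backrest above 40 N).
It fails at once if The tester, bottle, spool or pot is moved by more than 20 mm or tipped over (distance of any of tester, flux, spool, pot from where it was at the start of the episode above 0.02 m or angle between any of tester, flux, spool, pot's own z axis and vertical above 0.4 rad).
It also fails if it takes over 42 s, if anything falls off the work surface, if the arm or the gripper's body presses on something with over 40 N, if the wrist force passes 120 N, or if a joint passes its speed limit or range.

## Working session

There is one attempt and no reset: what is moved stays moved. The work goes in short steps, Python scripts to look and compute and a tool call to move; the robot and the scene stay as the last step left them, time stands still between calls to the robot, and variables do not carry over. Pictures are saved under pics/ and viewed, at most 10 in all, crops included, and the job is handed in when it is done.

Besides the shell and the picture viewer there is one more tool, called as name(argument=value, ...) on one line, values as JSON. apply_moves: Moves the arm, as the interface text tells. Scaled input: -1 to 1 covers 0.05 m each way for a shift and 6 degrees each way for a turn. Its arguments: {"type":"object","properties":{"fingers":{"type":"array","items":{"type":"number"}},"travel":{"type":"array","items":{"type":"array","items":{"type":"number"}}},"rotation":{"type":"array","items":{"type":"array","items":{"type":"number"}}},"newtons":{"type":"number"}},"required":["fingers","travel","rotation"]}

```bash
mkdir -p pics; cat > h.py <<'E'
from workcell import *
import numpy as np, cv2
from scipy.spatial.transform import Rotation as R
def save(c,name):
    d=read_camera(c); cv2.imwrite(f'pics/{name}.png',d['image'][:,:,::-1]); return d
def ray(d,uv):
    T=np.array(d['extrinsics']); Rm=T[:3,:3]; o=-Rm.T@T[:3,3]
    v=Rm.T@np.array([(uv[0]-d['cx'])/d['fx'],(uv[1]-d['cy'])/d['fy'],1.]); return o,v/np.linalg.norm(v)
def onz(d,uv,z):
    o,v=ray(d,uv); return o+v*(z-o[2])/v[2]
def tri(rays):
    A=np.zeros((3,3));b=np.zeros(3)
    for o,v in rays:
        P=np.eye(3)-np.outer(v,v);A+=P;b+=P@o
    p=np.linalg.solve(A,b); return p,[np.linalg.norm((np.eye(3)-np.outer(v,v))@(p-o)) for o,v in rays]
def proj(d,p):
    T=np.array(d['extrinsics']); c=T[:3,:3]@p+T[:3,3]; return np.array([d['fx']*c[0]/c[2]+d['cx'],d['fy']*c[1]/c[2]+d['cy']])
E
python3 - <<'E'
from h import *
np.set_printoptions(precision=4,suppress=True)
for c in ['scene','side']:
    d=save(c,c+'0'); print(c,d['fx'],np.array(d['extrinsics']).round(3).tolist())
    for n in ['meter','screen','bin','tester','flux','backrest','easel','spool','pot']:
        for t in tip_of(c,n)[:3]: print(n,np.round(t['location'],1),round(t['p'],2),onz(d,t['location'],0))
print(read_state())
E
```

```text
scene 463.71388232863967 [[0.8, 0.6, 0.003, -0.434], [0.412, -0.547, -0.729, -0.165], [-0.435, 0.584, -0.685, 1.108], [0.0, 0.0, 0.0, 1.0]]
meter [339.5 211.3] 0.86 [0.4693 0.1439 0.    ]
meter [282.  194.7] 0.67 [0.3343 0.1132 0.    ]
meter [308.1 176.3] 0.65 [0.3376 0.202  0.    ]
screen [272.8 162.8] 0.92 [0.2355 0.1937 0.    ]
screen [297.3 137.7] 0.92 [0.2102 0.3173 0.    ]
screen [351.3 173.3] 0.82 [0.4111 0.2725 0.    ]
bin [369.8 217.7] 0.75 [0.5321 0.1654 0.    ]
tester [369.6 212.5] 0.7 [0.5226 0.1793 0.    ]
tester [269.8 341.6] 0.28 [ 0.569  -0.1885  0.    ]
flux [401.8 221.6] 0.89 [0.592  0.1952 0.    ]
backrest [271.  339.9] 0.71 [ 0.5684 -0.1849  0.    ]
easel [259.3 341.6] 0.81 [ 0.5555 -0.1987  0.    ]
easel [400.3 284.9] 0.47 [0.6769 0.0433 0.    ]
spool [401.  283.3] 0.7 [0.676  0.0473 0.    ]
pot [399.8 325.8] 0.83 [ 0.7216 -0.035   0.    ]
side 550.6941578141815 [[-0.955, -0.295, 0.011, 0.516], [-0.17, 0.519, -0.838, 0.172], [0.242, -0.802, -0.546, 1.005], [0.0, 0.0, 0.0, 1.0]]
meter [411.7 334. ] 0.94 [0.339  0.1002 0.    ]
meter [337.6 334.8] 0.9 [0.4674 0.1439
[... 424 characters left out ...]
 [0.4623 0.1355 0.    ]
easel [341.1 234.2] 0.71 [ 0.5537 -0.1895  0.    ]
spool [254.6 281.2] 0.98 [0.6743 0.0415 0.    ]
pot [249.4 251.9] 0.79 [ 0.7277 -0.0545  0.    ]
pot [265.1 336.3] 0.51 [0.5913 0.188  0.    ]
{'time': 1.0, 'q': array([-1.3029,  0.2639,  1.604 , -0.    ,  1.2737, -0.0369]), 'joint_vel': array([-0.0011,  0.001 ,  0.0006,  0.0008, -0.0001,  0.002 ]), 'joint_torque': array([  0.0005, -51.5075, -36.7738,  -0.0001,   0.0006,  -0.    ]), 'tool_pos': array([ 0.2026, -0.6439,  0.2313]), 'tcp_rot': array([-3.1051, -0.4769,  0.    ]), 'wrist_force': array([-0.0373, -0.1066, -0.109 ]), 'torque': array([ 0.0266,  0.0024, -0.0041]), 'grip_force': 0.0, 'width': 0.9998500067085896}
```

View pics/scene0.png

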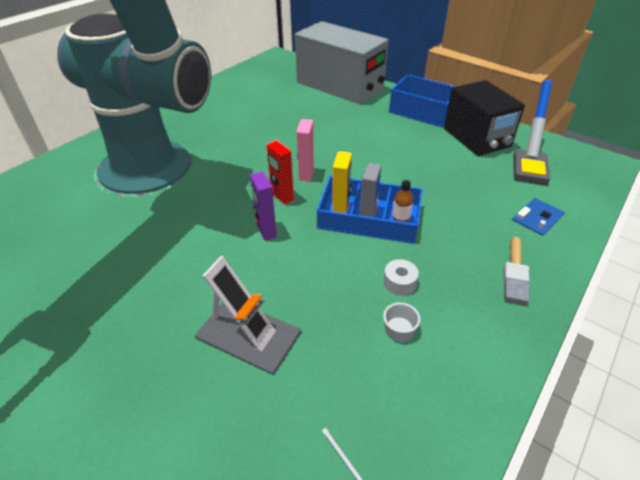

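View pics/side0.png

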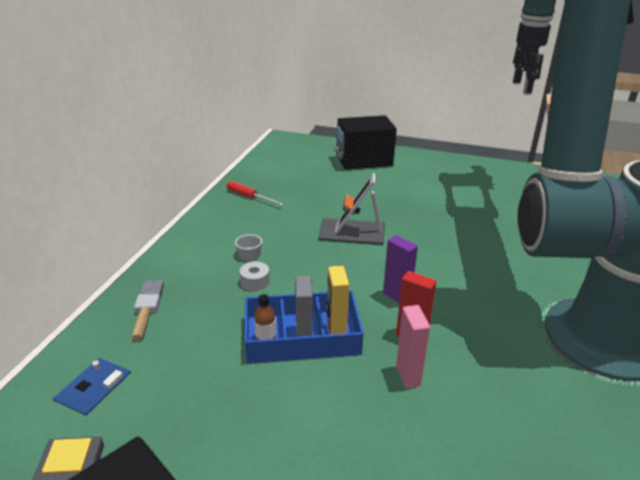

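The yellow meter (scene 342,185; side 338,300) is in the left bin pocket, with its dial towards the tester. The easel is at scene (245,320) with its orange ledge at (248,307), and the side view shows it at (350,215). Next I'll fit the poses from silhouettes.

```bash
cat >> h.py <<'E'
def box(x0,x1,y0,y1,z0,z1): return np.array([[x,y,z] for x in(x0,x1) for y in(y0,y1) for z in(z0,z1)],float)
def sil(d,pts,S=4):
    m=np.zeros((480,640),np.uint8); 
    uv=np.array([proj(d,p) for p in pts])
    cv2.fillConvexPoly(m,cv2.convexHull(np.round(uv*16).astype(np.int32)),1,shift=4); return m>0
def Tz(p,yaw): 
    return lambda P: P@R.from_euler('z',yaw).as_matrix().T+np.array(p)
def easel_T(p):  # p=(x,y,yaw) -> backrest frame (R,t) in world
    Re=R.from_euler('z',p[2]).as_matrix()
    t=np.array([p[0],p[1],0])+Re@[.02,0,.01]
    return Re@R.from_euler('y',-30,degrees=True).as_matrix(),t
E
python3 - <<'E'
from h import *
from scipy.optimize import minimize
D={c:read_camera(c) for c in ['scene','side']}
for n in ['easel','backrest','meter','bin']:
  for c in D:
    print(n,c,[(r['bbox'],int(r['mask'].sum()),round(r['p'],2)) for r in regions_of(c,n)[:4]])
out={}
for c in D:
    hsv=cv2.cvtColor(D[c]['image'],cv2.COLOR_RGB2HSV); h,s,v=cv2.split(hsv)
    im=D[c]['image'].astype(int)
    yel=(h>20)&(h<32)&(s>150)&(v>80)
    roi=np.zeros_like(yel); 
    if c=='scene': roi[140:230,320:365]=1
    else: roi[255:345,315:360]=1
    out[c+'_yel']=yel&roi
    nong=~((h>60)&(h<90)&(s>110)) 
    roi=np.zeros_like(yel)
    if c=='scene': roi[245:385,185:310]=1
    else: roi[165:250,310:395]=1
    m=(nong&roi).astype(np.uint8); 
    out[c+'_eas']=m>0
    e=D[c]['image'][:,:,::-1]
    x,y=(185,245) if c=='scene' else (310,165)
    W,H=(125,140) if c=='scene' else (85,85)
    f=cv2.resize(e[y:y+H,x:x+W],None,fx=4,fy=4,interpolation=cv2.INTER_CUBIC)
    g=cv2.resize((m[y:y+H,x:x+W]*255),None,fx=2,fy=2)
    out[c+'_f']=f
np.savez('m.npz',**out)
a,b=out['scene_f'],out['side_f']
can=np.zeros((560,800,3),np.uint8); can[:a.shape[0],:a.shape[1]]=a[:560]; b=b[:,:300]; can[:b.shape[0],500:500+b.shape[1]]=b
cv2.imwrite('pics/crop.png',can)
print({k:v.sum() for k,v in out.items() if v.dtype==bool})
E
```

```text
easel scene []
easel side [([240.7, 261.1, 31.1, 29.8], 771, 0.65), ([318.5, 174.1, 65.1, 72.6], 2123, 0.62)]
backrest scene [([202.9, 254.5, 72.2, 97.8], 2636, 0.7)]
backrest side [([335.5, 175.8, 39.3, 55.7], 541, 0.74), ([296.0, 281.8, 17.5, 58.0], 1026, 0.58)]
meter scene [([296.4, 116.7, 18.8, 67.5], 966, 0.87), ([330.3, 152.9, 21.3, 57.7], 1013, 0.79), ([251.1, 171.8, 23.6, 71.1], 1254, 0.76), ([270.0, 138.0, 21.7, 67.5], 1291, 0.61)]
meter side [([328.3, 265.9, 20.8, 66.2], 1345, 0.91), ([395.7, 271.3, 39.8, 63.5], 1367, 0.91), ([393.5, 304.8, 40.2, 84.0], 2100, 0.81), ([385.7, 233.5, 27.5, 68.6], 1446, 0.72)]
bin scene [([317.7, 177.3, 107.2, 67.6], 3681, 0.97), ([383.8, 302.4, 35.8, 39.4], 1127, 0.48)]
bin side [([240.0, 292.3, 122.6, 71.2], 5300, 0.89)]
{'scene_yel': np.int64(804), 'scene_eas': np.int64(6274), 'side_yel': np.int64(705), 'side_eas': np.int64(7225)}
```

View pics/crop.png

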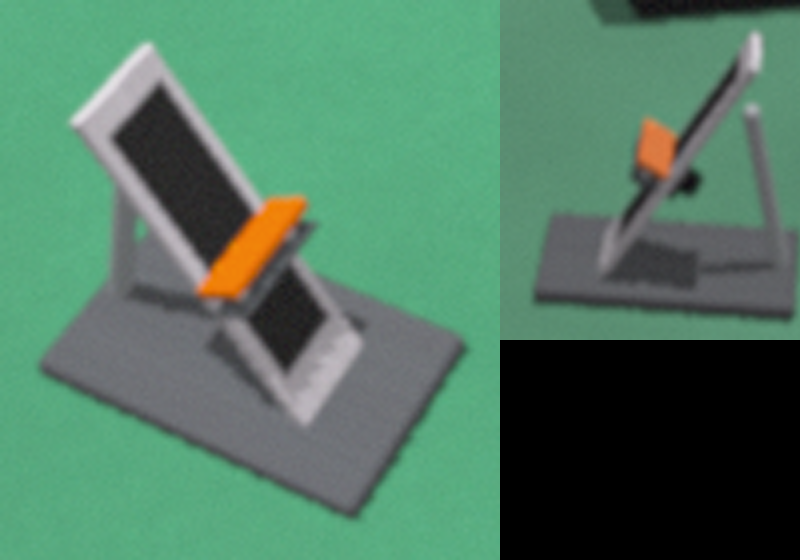

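The crop shows the easel sharply. The bar's lower front corners are at scene (276,331) and (261,351). The foot corners are at (195.5,337), (301,331) and (273,372), and the orange ledge sits a little above mid-bar. I'll fit the pose from these points.

```bash
cat > fit.py <<'E'
from h import *
from scipy.optimize import least_squares, minimize
np.set_printoptions(precision=4,suppress=True)
D={c:read_camera(c) for c in ['scene','side']}
s=lambda a,b:np.array([185+a/4,245+b/4]); w=lambda a,b:np.array([310+(a-500)/4,165+b/4])
bar=[('scene',s(363,345),[0,.022,0]),('scene',s(305,425),[0,-.022,0]),('scene',s(152,47),[0,.022,.16]),('scene',s(77,124),[0,-.022,.16])]
foot=[('scene',s(42,364),(-1,-1)),('scene',s(465,342),(1,1)),('scene',s(352,508),(1,-1)),('side',w(553,213),(1,-1)),('side',w(535,293),(1,1)),('side',w(792,312),(-1,1))]
led=[('scene',s(308,198),[.02,.025]),('scene',s(237,297),[.02,-.025]),('scene',s(200,293),[0,-.025])]
def res(p):
    Rb,t=easel_T(p); f=Tz((p[0],p[1],0),p[2]); o=[]
    for c,u,b in bar: o+=list(proj(D[c],Rb@np.array(b)+t)-u)
    for c,u,(a,b) in foot: o+=list(proj(D[c],f(np.array([p[4]+a*.075,b*.045,.01])))-u)
    for c,u,(x,y) in led: o+=list(proj(D[c],Rb@np.array([x,y,p[3]])+t)-u)
    return o
r=least_squares(res,[.55,-.19,.3,.06,0],loss='soft_l1'); print('easel x y yaw ledge footoff',r.x); print(np.round(np.reshape(res(r.x),(-1,2)),1).tolist())
m=np.load('m.npz')
def cost(p):
    f=Tz((p[0],p[1],.004),p[2]); e=0
    for c in D:
        S=sil(D[c],f(box(-.014,.014,-.027,.027,.05,.13))); Y=m[c+'_yel']
        rows=np.where(Y.any(1))[0]; top=rows.min(); 
        k=np.zeros_like(Y); k[:top+32]=1   # upper part only
        fil=cv2.morphologyEx(Y.astype(np.uint8),cv2.MORPH_CLOSE,np.ones((9,9)))>0
        e+=((S^fil)&k).sum()
    return e
best=min((minimize(cost,[.468,.144,a],method='Nelder-Mead',options=dict(initial_simplex=[[.468,.144,a],[.473,.144,a],[.468,.149,a],[.468,.144,a+.15]])) for a in np.arange(0,.8,.1)),key=lambda r:r.fun)
print('meter',best.x,best.fun)
E
python3 fit.py
```

```text
easel x y yaw ledge footoff [ 0.5531 -0.1966  0.1879  0.0766 -0.0212]
[[0.5, -0.5], [0.6, 0.6], [-0.2, -1.1], [0.3, -0.3], [-2.8, -0.7], [0.0, -2.6], [-0.1, 0.4], [-1.6, -0.4], [-1.6, -0.5], [0.0, -0.6], [-0.1, 0.5], [-0.5, -0.3], [-0.3, 0.6]]
meter [0.4703 0.1457 0.3114] 361.0
```

apply_moves(fingers=[1,1,1,1,1,1,1,1,1], travel=[[0.55,-0.75,-0.3],[0.55,-0.75,-0.3],[0.55,-0.75,-0.3],[0.55,-0.75,-0.2],[0.55,-0.75,-0.2],[0.55,-0.75,-0.2],[0.55,-0.75,-0.2],[0.55,-0.75,-0.2],[0.55,-0.75,-0.2]], rotation=[[0,0,0],[0,0,0],[0,0,0],[0,0,0],[0,0,0],[0,0,0],[0,0,0],[0,0,0],[0,0,0]])

```text
time: 2.5
tool_pos: [0.3375, -0.2459, 0.337]
tcp_rot: [3.105, 0.476, 0.001]
wrist_force: [1.0, 0.4, -0.2]
width: 1.0
grip_force: 0.0
```

apply_moves(fingers=[1,1,1,1,1,1,1,1], travel=[[0.55,-0.75,-0.15],[0.55,-0.75,-0.15],[0.55,-0.75,-0.15],[0.55,-0.75,-0.15],[0.55,-0.75,-0.1],[0.55,-0.75,-0.1],[0.4,-0.6,0],[0,0,0]], rotation=[[0,0,0],[0,0,0],[0,0,0],[0,0,0],[0,0,0],[0,0,0],[0,0,0],[0,0,0]])

```text
time: 3.3
tool_pos: [0.4379, 0.0549, 0.3764]
tcp_rot: [-3.102, -0.486, -0.001]
wrist_force: [-1.3, -0.9, -1.3]
width: 1.001
grip_force: 0.0
```

```bash
python3 - <<'E'
from h import *
np.set_printoptions(precision=4,suppress=True)
s=read_state(); print(s['time'],s['tool_pos'],s['tcp_rot'],s['q'])
d=save('wrist','w1'); print(d['fx'],np.array(d['extrinsics']).round(3).tolist())
M=np.array([.4703,.1457,.004]); print(proj(d,M+[0,0,.13]))
for n in ['meter','screen','bin','tester','flux']: print(n,[(np.round(t['location'],1),round(t['p'],2)) for t in tip_of('wrist',n)[:2]])
E
```

```text
3.3 [0.4379 0.0549 0.3764] [-3.1021 -0.4856 -0.0012] [ 0.0669 -0.2472  1.8581  0.0018  1.5301  1.327 ]
359.2661414292312 [[0.306, -0.952, -0.002, -0.08], [-0.912, -0.293, 0.285, 0.337], [-0.272, -0.085, -0.958, 0.642], [0.0, 0.0, 0.0, 1.0]]
[243.5297 145.3795]
meter [(array([265.8, 236.4]), 0.96), (array([263.4, 142.5]), 0.63)]
screen [(array([175.4, 254.3]), 0.94), (array([261.4, 263.7]), 0.64)]
bin [(array([259.6,  94. ]), 0.85)]
tester [(array([254.2,  94.3]), 0.63)]
flux [(array([245.8,  40.6]), 0.97)]
```

View pics/w1.png

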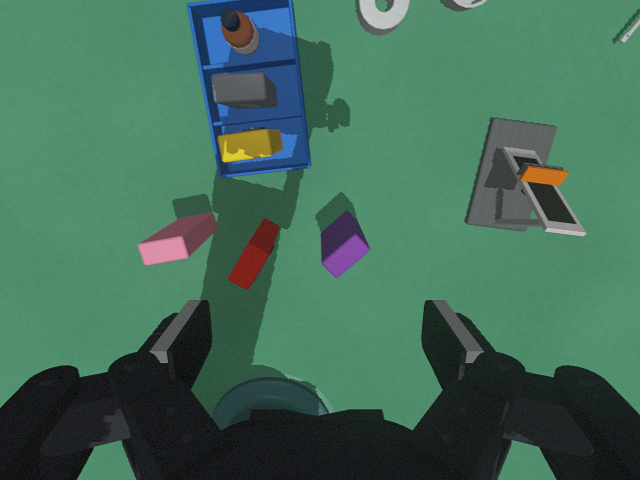

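The wrist view shows the yellow meter at (247,146), the tester at (243,90), the bottle at (240,30) and the easel at (530,180). I'll refine the meter's pose from this view.

```bash
cat > fit2.py <<'E'
from h import *
from scipy.optimize import minimize
np.set_printoptions(precision=4,suppress=True)
d=read_camera('wrist'); h,s,v=cv2.split(cv2.cvtColor(d['image'],cv2.COLOR_RGB2HSV))
Y=(h>18)&(h<34)&(s>130)&(v>60); Y[:110]=0; Y[175:]=0; Y[:,:200]=0; Y[:,300:]=0
Y=cv2.morphologyEx(Y.astype(np.uint8),cv2.MORPH_CLOSE,np.ones((5,5)))>0
ct=max(cv2.findContours(Y.astype(np.uint8),0,1)[0],key=cv2.contourArea)
print(Y.sum(),cv2.minAreaRect(ct),cv2.approxPolyDP(ct,2,True)[:,0].tolist())
def cost(p):
    S=sil(d,Tz((p[0],p[1],.004),p[2])(box(-.014,.014,-.027,.027,p[3],.13))); return (S^Y).sum()
rs=[]
for a in (.2,.35,.5):
    x0=np.array([.47,.145,a,.03]); r=minimize(cost,x0,method='Nelder-Mead',options=dict(initial_simplex=[x0]+[x0+e for e in np.diag([.006,.006,.1,.02])])); rs.append(r); print(r.x,r.fun)
p=min(rs,key=lambda r:r.fun).x
S=sil(d,Tz((p[0],p[1],.004),p[2])(box(-.014,.014,-.027,.027,.1299,.13)))
print('top face px',[proj(d,q).round(1).tolist() for q in Tz((p[0],p[1],.004),p[2])(box(-.014,.014,-.027,.027,.13,.13))[::2]])
# bin floor-rim corners by hand: rim z=.05
for uv in [(218,177),(311,166),(291,0)]: print('rim',onz(d,uv,.05))
# easel from the wrist: lower bar front corners, top front corners
e=[.5531,-.1966,.1879]; Rb,t=easel_T(e)
for b in ([0,.022,0],[0,-.022,0],[0,.022,.16],[0,-.022,.16],[.02,.025,.0766],[.02,-.025,.0766]): print(b,proj(d,Rb@np.array(b)+t))
g=cv2.resize(d['image'][100:250,450:600,::-1],None,fx=4,fy=4,interpolation=cv2.INTER_CUBIC); cv2.imwrite('pics/w_eas.png',g)
E
python3 fit2.py
```

```text
1654 ((244.60098266601562, 142.16653442382812), (27.41438102722168, 63.217864990234375), 81.38435363769531) [[274, 129], [254, 127], [214, 133], [212, 138], [218, 159], [263, 153], [275, 148], [277, 145]]
[0.4711 0.144  0.4241 0.0427] 148.0
[0.4706 0.1438 0.434  0.0333] 151.0
[0.471  0.1439 0.4412 0.039 ] 137.0
top face px [[268.1, 153.3], [217.4, 160.6], [263.3, 125.5], [211.5, 133.1]]
rim [0.4138 0.1767 0.05  ]
rim [0.4631 0.0659 0.05  ]
rim [0.6337 0.1422 0.05  ]
[0, 0.022, 0] [500.095  140.9876]
[0, -0.022, 0] [531.4689 144.8041]
[0, 0.022, 0.16] [544.5142 222.1117]
[0, -0.022, 0.16] [584.7519 226.7223]
[0.02, 0.025, 0.0766] [524.7118 160.7041]
[0.02, -0.025, 0.0766] [565.8952 165.6499]
```

View pics/w_eas.png

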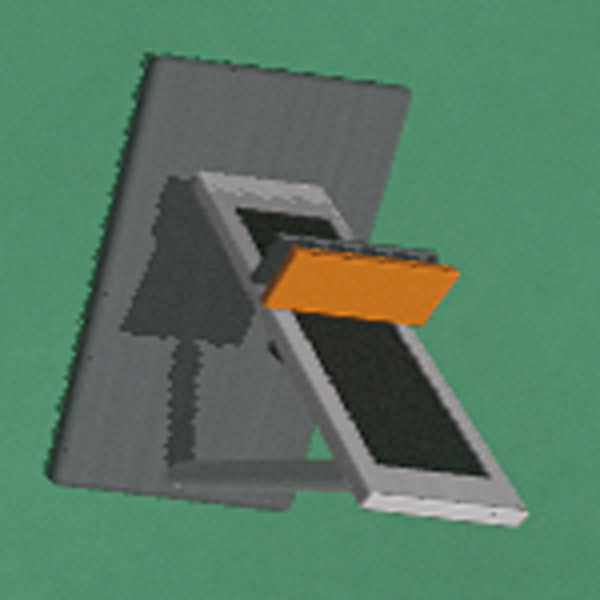

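The wrist crop agrees with the easel fit to within about 2 px, with ledge corners at (525,162) and (565,166). The meter is at (0.471, 0.144), yaw 0.43. I'll approach it now.

apply_moves(fingers=[1,1,1,1,1,1,1,1,1], travel=[[0.6,-0.75,0],[0.58,-0.75,0],[0,0,0.5],[0,0,0.9],[0,0,0.9],[0,0,0.9],[0,0,0.5],[0,0,0],[0,0,0]], rotation=[[0,0,0],[0,0,0],[0,0,-0.6],[0,0,-0.55],[0,0,0],[0,0,0],[0,0,0],[0,0,0],[0,0,0]])

```text
time: 4.55
tool_pos: [0.4714, 0.1396, 0.1918]
tcp_rot: [3.071, 0.661, -0.0]
wrist_force: [1.2, -0.1, 0.5]
width: 0.999
grip_force: 0.0
```

```bash
cat > st.py <<'E'
from h import *
np.set_printoptions(precision=4,suppress=True)
s=read_state(); Rt=R.from_rotvec(s['tcp_rot']).as_matrix()
print(s['time'],s['tool_pos'],s['q'],s['width'],s['wrist_force'],s['grip_force']); print(Rt)
E
python3 - <<'E'
from st import *
p=[.471,.144,.43]; tgt=np.array([.471,.144,.087])
print('tool-frame delta to grasp',Rt.T@(tgt-s['tool_pos']),'yaw',np.arctan2(Rt[1,0],Rt[0,0]))
d=read_camera('wrist'); im=d['image'].copy()
q=Tz((p[0],p[1],.004),p[2])(box(-.014,.014,-.027,.027,.13,.13))[::2]
for a in q: cv2.circle(im,tuple(int(round(x)) for x in proj(d,a)),3,(255,0,255),1)
cv2.imwrite('pics/w2.png',im[:,:,::-1])
E
```

```text
4.55 [0.4714 0.1396 0.1918] [ 0.2373 -0.057   2.0311 -0.      1.1676  1.3843] 0.9993844333877616 [ 1.2185 -0.0751  0.4789] 0.0
[[ 0.9115  0.4113 -0.0001]
 [ 0.4113 -0.9115 -0.0001]
 [-0.0001  0.     -1.    ]]
tool-frame delta to grasp [ 0.0015 -0.0041  0.1048] yaw 0.4238664839370808
```

View pics/w2.png

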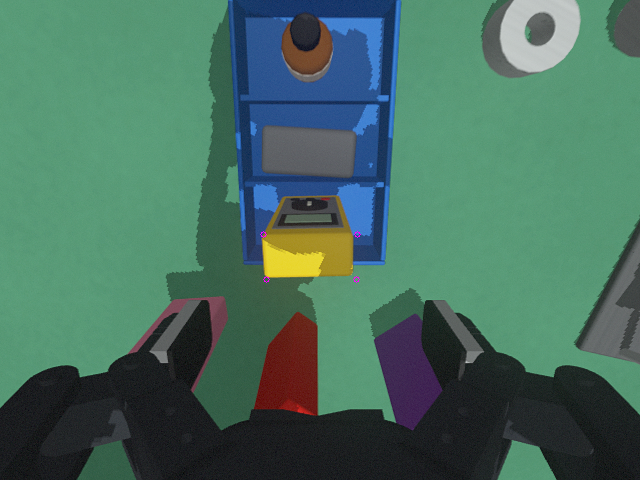

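The view confirms the screen and dial face the tester (+x). The top face is at columns 263–352, rows 233–277, which is about 2 mm off the prediction. I'll correct for that, descend and grip.

apply_moves(fingers=[1,1,1,1,0,0,0,0,0,0,0], travel=[[0.07,-0.11,0.6],[0,0,0.8],[0,0,0.7],[0,0,0],[0,0,0],[0,0,0],[0,0,0],[0,0,0],[0,0,0],[0,0,0],[0,0,0]], rotation=[[0,0,0],[0,0,0],[0,0,0],[0,0,0],[0,0,0],[0,0,0],[0,0,0],[0,0,0],[0,0,0],[0,0,0],[0,0,0]], newtons=40)

```text
time: 5.7
tool_pos: [0.4751, 0.1474, 0.0898]
tcp_rot: [-3.071, -0.663, -0.011]
wrist_force: [1.1, -1.1, 6.1]
width: 0.629
grip_force: 43.2
```

```bash
python3 st.py
```

```text
5.7 [0.4751 0.1474 0.0898] [ 0.251   0.0608  2.1197 -0.0003  0.9543  1.3967] 0.6292244128701262 [ 1.0582 -1.0951  6.1455] 43.20601165294647
[[ 0.9109  0.4125  0.0066]
 [ 0.4125 -0.9109  0.0015]
 [ 0.0066  0.0014 -1.    ]]
```

apply_moves(fingers=[0,0,0,0,0,0,0,0], travel=[[0,0,-0.3],[0,0,-0.6],[0,0,-0.8],[0,0,-0.8],[0,0,-0.8],[0,0,-0.8],[0,0,-0.3],[0,0,0]], rotation=[[0,0,0],[0,0,0],[0,0,0],[0,0,0],[0,0,0],[0,0,0],[0,0,0],[0,0,0]])

```text
time: 6.5
tool_pos: [0.4735, 0.1472, 0.3094]
tcp_rot: [-3.071, -0.663, -0.01]
wrist_force: [-0.1, -0.2, -3.4]
width: 0.629
grip_force: 43.4
```

```bash
cat > tg.py <<'E'
from st import *
Rb,t=easel_T([.5531,-.1966,.1879])
Tg=np.column_stack([Rb[:,0],-Rb[:,1],-Rb[:,2]])
def rep(x,z,y=0):
    P=Rb@np.array([x,y,z+.0858])+t
    print('target',P,'tool delta',Rt.T@(P-s['tool_pos']),'rotvec deg (tool)',np.degrees(R.from_matrix(Rt.T@Tg).as_rotvec()))
b=Rb.T@(s['tool_pos']-t); print('meter foot in backrest frame (nominal)',Rb.T@(s['tool_pos']+Rt[:,2]*.0858-t), 'wrist in b frame',Rb.T@s['wrist_force'])
E
python3 -c "
from tg import *
rep(.044,.117); rep(.014,.0766)"
```

```text
6.5 [0.4735 0.1472 0.3094] [ 0.2512 -0.125   1.8757  0.      1.3846  1.3967] 0.6294617258886555 [-0.0763 -0.1919 -3.421 ] 43.404276967048645
[[ 0.9109  0.4126  0.0061]
 [ 0.4126 -0.9109  0.0016]
 [ 0.0062  0.0011 -1.    ]]
meter foot in backrest frame (nominal) [0.0778 0.3527 0.2017] wrist in b frame [-1.8064 -0.1742 -2.9073]
target [ 0.5106 -0.2047  0.2076] tool delta [-0.112   0.3357  0.1014] rotvec deg (tool) [-3.5418 29.4951 13.2881]
target [ 0.5049 -0.2058  0.1576] tool delta [-0.1179  0.3343  0.1514] rotvec deg (tool) [-3.5418 29.4951 13.2881]
```

apply_moves(fingers=[0,0,0,0,0,0,0,0,0,0], travel=[[-0.15,0.4,0],[-0.25,0.8,0],[-0.3,0.85,0],[-0.3,0.85,0],[-0.3,0.85,0],[-0.3,0.85,0],[-0.25,0.85,0],[-0.2,0.8,0],[-0.2,0.46,0],[0,0,0]], rotation=[[0,0,0],[0,0,0],[0,0,0],[0,0,0],[0,0,0],[0,0,0],[0,0,0],[0,0,0],[0,0,0],[0,0,0]])

```text
time: 7.5
tool_pos: [0.5063, -0.208, 0.3021]
tcp_rot: [-3.07, -0.656, 0.008]
wrist_force: [-0.0, -0.0, -3.6]
width: 0.632
grip_force: 44.0
```

apply_moves(fingers=[0,0,0,0,0,0,0,0,0,0], travel=[[0,0,0],[0,0,0],[0,0,0],[0,0,0],[0,0,0],[0,0,0],[0,0,0],[0,0,0],[0,0,0],[0,0,0]], rotation=[[-0.07,0.6,0.27],[-0.07,0.6,0.28],[-0.07,0.62,0.28],[-0.08,0.62,0.28],[-0.08,0.62,0.28],[-0.08,0.62,0.28],[-0.07,0.62,0.28],[-0.07,0.62,0.27],[0,0,0],[0,0,0]])

```text
time: 8.5
tool_pos: [0.5067, -0.2042, 0.304]
tcp_rot: [-2.978, -0.28, -0.782]
wrist_force: [-0.3, -0.5, -3.2]
width: 0.624
grip_force: 44.0
```

```bash
python3 -c "
from tg import *
rep(.044,.117); rep(.030,.1); rep(.014,.0766)"
```

```text
8.5 [ 0.5067 -0.2042  0.304 ] [-0.67   -0.2696  2.0852  0.4525  1.0218  0.5341] 0.6238813942103757 [-0.2508 -0.473  -3.1515] 43.98330509662628
[[ 0.8557  0.1866  0.4827]
 [ 0.1616 -0.9824  0.0934]
 [ 0.4917 -0.0019 -0.8708]]
meter foot in backrest frame (nominal) [0.0882 0.0013 0.2023] wrist in b frame [-1.8657 -0.4178 -2.5619]
target [ 0.5106 -0.2047  0.2076] tool delta [-0.0442  0.0013  0.0857] rotvec deg (tool) [-0.0906  0.5493 -0.065 ]
target [ 0.507  -0.2054  0.1859] tool delta [-0.058   0.0014  0.1028] rotvec deg (tool) [-0.0906  0.5493 -0.065 ]
target [ 0.5049 -0.2058  0.1576] tool delta [-0.0738  0.0014  0.1264] rotvec deg (tool) [-0.0906  0.5493 -0.065 ]
```

apply_moves(fingers=[0,0,0,0,0,0,0], travel=[[-0.2,0,0.3],[-0.2,0.03,0.4],[-0.2,0,0.4],[-0.18,0,0.4],[-0.1,0,0.21],[0,0,0],[0,0,0]], rotation=[[0,0.09,0],[0,0,0],[0,0,0],[0,0,0],[0,0,0],[0,0,0],[0,0,0]])

```text
time: 9.2
tool_pos: [0.5136, -0.2058, 0.2108]
tcp_rot: [-2.974, -0.28, -0.803]
wrist_force: [-0.1, 0.2, -3.4]
width: 0.63
grip_force: 43.9
```

```bash
python3 -c "
from tg import *
rep(.030,.1); rep(.014,.0766)
D=[]
for c,(x,y,W,H) in dict(scene=(180,190,130,190),side=(290,120,110,135)).items():
    d=read_camera(c); im=d['image'][y:y+H,x:x+W,::-1]; D.append(cv2.resize(im,None,fx=3.1,fy=3.1,interpolation=cv2.INTER_CUBIC))
can=np.zeros((590,800,3),np.uint8)
can[:D[0].shape[0],:D[0].shape[1]]=D[0]; can[:D[1].shape[0],420:420+D[1].shape[1]]=D[1]
cv2.imwrite('pics/pre.png',can)"
```

```text
9.2 [ 0.5136 -0.2058  0.2108] [-0.6688 -0.1872  2.2003  0.5357  0.8391  0.4091] 0.6296134195553703 [-0.075   0.1745 -3.4407] 43.903995752334595
[[ 0.849   0.1867  0.4944]
 [ 0.1617 -0.9824  0.0934]
 [ 0.5031  0.0007 -0.8642]]
meter foot in backrest frame (nominal) [ 0.0482 -0.0017  0.1184] wrist in b frame [-1.7559  0.1855 -2.9592]
target [ 0.507  -0.2054  0.1859] tool delta [-0.018  -0.0017  0.0183] rotvec deg (tool) [ 0.0356 -0.2061  0.017 ]
target [ 0.5049 -0.2058  0.1576] tool delta [-0.0341 -0.0017  0.0416] rotvec deg (tool) [ 0.0356 -0.2061  0.017 ]
```

View pics/pre.png

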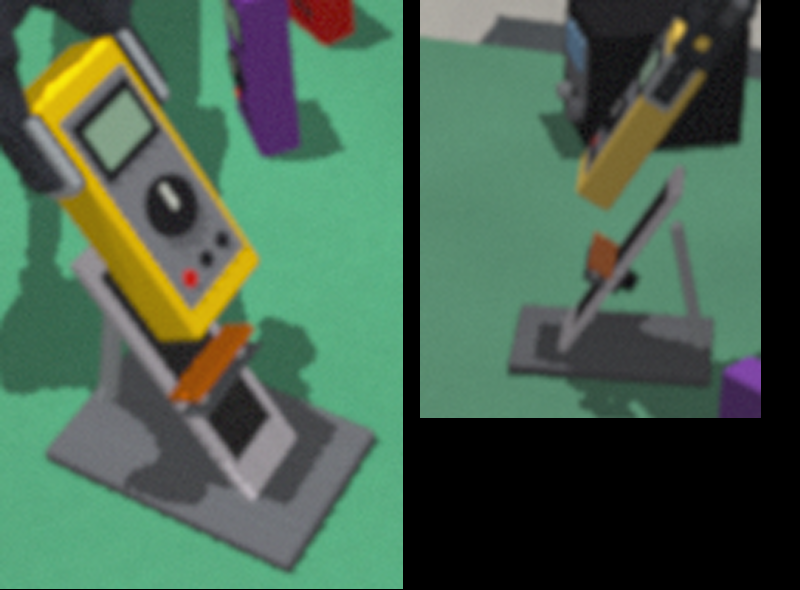

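The meter is aligned above the ledge with its screen outwards: scene crop screen (118,130), ledge (210,360). I'll approach, then feel for the backrest.

apply_moves(fingers=[0,0,0,0,0,0], travel=[[-0.12,-0.03,0.14],[-0.14,0,0.15],[-0.14,0,0.15],[-0.1,0,0.12],[0,0,0],[0,0,0]], rotation=[[0,-0.03,0],[0,0,0],[0,0,0],[0,0,0],[0,0,0],[0,0,0]])

```text
time: 9.9
tool_pos: [0.505, -0.2058, 0.173]
tcp_rot: [-2.976, -0.279, -0.797]
wrist_force: [-0.4, 0.1, -3.1]
width: 0.624
grip_force: 44.0
```

```bash
python3 -c "
from tg import *
rep(.014,.0766)"
```

```text
9.9 [ 0.505  -0.2058  0.173 ] [-0.6798 -0.1582  2.2505  0.5737  0.7785  0.3446] 0.62401496629831 [-0.3749  0.1432 -3.1373] 43.96173655986786
[[ 0.851   0.1857  0.4912]
 [ 0.1607 -0.9826  0.093 ]
 [ 0.4999 -0.0002 -0.8661]]
meter foot in backrest frame (nominal) [ 0.0217 -0.0001  0.0899] wrist in b frame [-1.8644  0.2107 -2.5462]
target [ 0.5049 -0.2058  0.1576] tool delta [-0.0077 -0.      0.0133] rotvec deg (tool) [ 0.023   0.0055 -0.0626]
```

apply_moves(fingers=[0,0,0,0,0], travel=[[-0.02,0,0],[-0.02,0,0],[-0.02,0,0],[-0.02,0,0],[0,0,0]], rotation=[[0,0,0],[0,0,0],[0,0,0],[0,0,0],[0,0,0]])

```text
time: 10.4
tool_pos: [0.502, -0.2066, 0.1718]
tcp_rot: [-2.976, -0.279, -0.799]
wrist_force: [0.2, 0.1, -2.4]
width: 0.626
grip_force: 44.1
```

apply_moves(fingers=[0,0,0], travel=[[-0.02,0,0],[-0.02,0,0],[0,0,0]], rotation=[[0,0,0],[0,0,0],[0,0,0]])

```text
time: 10.7
tool_pos: [0.5013, -0.2068, 0.1717]
tcp_rot: [-2.975, -0.278, -0.802]
wrist_force: [6.3, 2.6, -2.4]
width: 0.632
grip_force: 43.6
```

```bash
python3 -c "
from tg import *
print(s['torque'])"
```

```text
10.7 [ 0.5013 -0.2068  0.1717] [-0.6888 -0.163   2.2585  0.5817  0.7781  0.3303] 0.6318151137906185 [ 6.3243  2.6029 -2.4416] 43.55981469154358
[[ 0.8494  0.1849  0.4943]
 [ 0.16   -0.9828  0.0927]
 [ 0.5029  0.0004 -0.8644]]
meter foot in backrest frame (nominal) [ 0.0181 -0.0004  0.0906] wrist in b frame [ 4.5809  1.3758 -5.4641]
[ 0.3969 -0.5765  0.0119]
```

Contact with the backrest shows at nominal x = 0.018. I'll back off a little and lower until I feel the ledge.

apply_moves(fingers=[0,0,0,0,0,0], travel=[[0.05,0,0],[0,0,0.04],[0,0,0.04],[0,0,0.04],[0,0,0.04],[0,0,0]], rotation=[[0,0,0],[0,0,0],[0,0,0],[0,0,0],[0,0,0],[0,0,0]])

```text
time: 11.3
tool_pos: [0.5061, -0.2056, 0.1644]
tcp_rot: [-2.976, -0.279, -0.798]
wrist_force: [0.6, 0.3, -3.1]
width: 0.627
grip_force: 44.1
```

```bash
python3 -c "
from tg import *"
```

```text
11.3 [ 0.5061 -0.2056  0.1644] [-0.6776 -0.1455  2.2575  0.5845  0.7607  0.3307] 0.6269976096547648 [ 0.6415  0.2956 -3.1488] 44.13434565067291
[[ 0.8508  0.186   0.4914]
 [ 0.1612 -0.9825  0.0928]
 [ 0.5001  0.0002 -0.866 ]]
meter foot in backrest frame (nominal) [ 0.0185 -0.0001  0.0818] wrist in b frame [-0.9808  0.1705 -3.0697]
```

apply_moves(fingers=[0,0,0], travel=[[0,0,0.02],[0,0,0.02],[0,0,0]], rotation=[[0,0,0],[0,0,0],[0,0,0]])

```text
time: 11.6
tool_pos: [0.5071, -0.2054, 0.1629]
tcp_rot: [-2.976, -0.28, -0.798]
wrist_force: [1.1, -0.1, -2.2]
width: 0.625
grip_force: 44.2
```

```bash
python3 -c "
from tg import *"
```

```text
11.6 [ 0.5071 -0.2054  0.1629] [-0.6759 -0.1422  2.2578  0.5862  0.7567  0.3294] 0.6248177548351891 [ 1.1062 -0.1133 -2.1946] 44.17487919330597
[[ 0.8508  0.1861  0.4915]
 [ 0.1614 -0.9825  0.0927]
 [ 0.5001  0.0005 -0.8659]]
meter foot in backrest frame (nominal) [ 0.0185 -0.0001  0.08  ] wrist in b frame [-0.1745 -0.3179 -2.4333]
```

apply_moves(fingers=[0,0,0], travel=[[0.01,0,0.02],[0,0,0.02],[0,0,0]], rotation=[[0,0,0],[0,0,0],[0,0,0]])

```text
time: 11.9
tool_pos: [0.5084, -0.2052, 0.1616]
tcp_rot: [-2.976, -0.28, -0.798]
wrist_force: [-2.8, -0.3, 0.1]
width: 0.628
grip_force: 44.6
```

apply_moves(fingers=[0,0,0], travel=[[0,0,0.02],[0,0,0.02],[0,0,0]], rotation=[[0,0,0],[0,0,0],[0,0,0]])

```text
time: 12.2
tool_pos: [0.5094, -0.2051, 0.1604]
tcp_rot: [-2.976, -0.281, -0.798]
wrist_force: [-8.4, 0.0, 4.3]
width: 0.63
grip_force: 45.2
```

```bash
python3 -c "
from tg import *"
```

```text
12.2 [ 0.5094 -0.2051  0.1604] [-0.6718 -0.1351  2.2571  0.5892  0.7494  0.3277] 0.6299262639944206 [-8.4403  0.0303  4.3125] 45.16351282596588
[[ 0.8506  0.1868  0.4916]
 [ 0.1621 -0.9824  0.0927]
 [ 0.5003  0.0008 -0.8659]]
meter foot in backrest frame (nominal) [ 0.0193 -0.0002  0.0767] wrist in b frame [-5.0197  1.6064  7.8778]
```

The ledge is at nominal z ≈ 0.079. I'll ease the downward force and press back lightly against the backrest.

apply_moves(fingers=[0,0,0,0], travel=[[0,0,-0.02],[-0.02,0,0],[-0.02,0,0],[0,0,0]], rotation=[[0,0,0],[0,0,0],[0,0,0],[0,0,0]])

```text
time: 12.6
tool_pos: [0.5081, -0.2053, 0.1608]
tcp_rot: [-2.975, -0.279, -0.801]
wrist_force: [-2.1, 1.8, 4.1]
width: 0.628
grip_force: 44.7
```

```bash
python3 -c "
from tg import *
print(s['torque'])"
```

```text
12.6 [ 0.5081 -0.2053  0.1608] [-0.6752 -0.1382  2.2596  0.5923  0.7508  0.3235] 0.6281050944772089 [-2.0543  1.7944  4.1226] 44.68750834465027
[[ 0.8498  0.1859  0.4933]
 [ 0.161  -0.9826  0.0929]
 [ 0.502   0.0004 -0.8649]]
meter foot in backrest frame (nominal) [ 0.0185 -0.0002  0.0777] wrist in b frame [0.6038 2.1466 4.4118]
[0.6339 0.0833 0.3226]
```

apply_moves(fingers=[0,0,0], travel=[[-0.02,0,-0.02],[-0.01,0,0],[0,0,0]], rotation=[[0,0,0],[0,0,0],[0,0,0]])

```text
time: 12.9
tool_pos: [0.5072, -0.2056, 0.1612]
tcp_rot: [-2.974, -0.277, -0.803]
wrist_force: [5.6, 3.8, 2.3]
width: 0.628
grip_force: 43.9
```

```bash
python3 -c "
from tg import *
print(s['torque'])
D=[]
for c,(x,y,W,H) in dict(scene=(180,220,130,160),side=(310,140,85,110)).items():
    d=read_camera(c); im=d['image'][y:y+H,x:x+W,::-1]; k=3.2 if c=='scene' else 4.4; D.append(cv2.resize(im,None,fx=k,fy=k,interpolation=cv2.INTER_CUBIC))
can=np.zeros((520,800,3),np.uint8)
can[:D[0].shape[0],:D[0].shape[1]]=D[0][:520]; can[:D[1].shape[0],420:420+D[1].shape[1]]=D[1]
cv2.imwrite('pics/on.png',can)"
```

```text
12.9 [ 0.5072 -0.2056  0.1612] [-0.6778 -0.1405  2.2613  0.5947  0.7518  0.321 ] 0.6281249715566538 [5.6328 3.7851 2.2812] 43.880773186683655
[[ 0.8492  0.1847  0.4948]
 [ 0.1597 -0.9828  0.0929]
 [ 0.5034  0.0002 -0.864 ]]
meter foot in backrest frame (nominal) [ 0.0181 -0.0004  0.0785] wrist in b frame [ 6.5452  2.6663 -1.1447]
[ 0.9161 -0.7814  0.1681]
```

View pics/on.png

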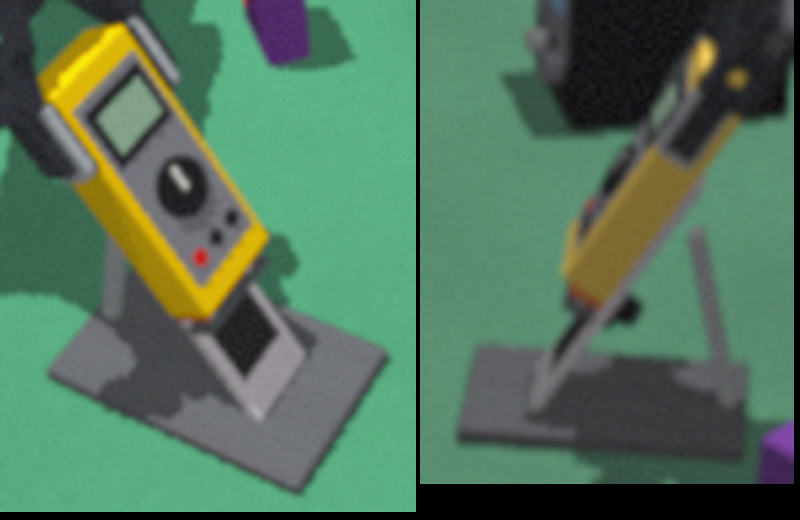

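The meter stands on the ledge with its back on the bar, its foot corners at crop (205,322) and (270,237). I'll check the centring numerically and settle it a little more onto the ledge.

```bash
python3 -c "
from tg import *
d=read_camera('scene')
k=lambda a,b:(180+a/3.2,220+b/3.2)
for n,b in dict(fr_left=[.028,-.027,.0775],fr_right=[.028,.027,.0775],ba_left=[0,-.027,.0775]).items():
    u=proj(d,Rb@np.array(b)+t); print(n,u,'crop',(u-[180,220])*3.2)
print('px per mm y',(proj(d,Rb@[.028,.01,.078]+t)-proj(d,Rb@[.028,0,.078]+t))*3.2/10)
for n in ['meter','screen']:
  for c in ['scene','side']: print(n,c,[(np.round(q['location'],1).tolist(),round(q['p'],2)) for q in tip_of(c,n)[:4]])
" 
```

```text
13.0 [ 0.5072 -0.2056  0.1612] [-0.6778 -0.1405  2.2612  0.5946  0.7518  0.321 ] 0.628658374106216 [5.4457 4.4305 2.0577] 43.88260781764984
[[ 0.8492  0.1848  0.4947]
 [ 0.1598 -0.9828  0.0929]
 [ 0.5033  0.0002 -0.8641]]
meter foot in backrest frame (nominal) [ 0.0182 -0.0004  0.0785] wrist in b frame [ 6.3787  3.3352 -1.3067]
fr_left [246.3138 319.5398] crop [212.2041 318.5275]
fr_right [265.914  293.5145] crop [274.9248 235.2465]
ba_left [233.624  319.3264] crop [171.5969 317.8443]
px per mm y [ 1.1507 -1.5264]
meter scene [([284.1, 196.0], 0.95), ([266.3, 231.0], 0.8), ([250.4, 305.4], 0.62)]
meter side [([348.5, 197.3], 0.87), ([397.5, 296.0], 0.73), ([410.0, 334.5], 0.68), ([410.3, 372.0], 0.63)]
screen scene [([299.2, 138.4], 0.95), ([254.8, 198.3], 0.9), ([274.7, 166.0], 0.66), ([219.1, 253.9], 0.61)]
screen side [([420.1, 289.6], 0.84), ([365.9, 163.9], 0.83), ([400.8, 254.9], 0.68), ([420.0, 328.3], 0.57)]
```

apply_moves(fingers=[0,0], travel=[[0,0,0.02],[0,0,0]], rotation=[[0,0,0],[0,0,0]])

```text
time: 13.45
tool_pos: [0.5076, -0.2056, 0.1607]
tcp_rot: [-2.975, -0.278, -0.803]
wrist_force: [2.1, 4.0, 5.4]
width: 0.626
grip_force: 44.6
```

apply_moves(fingers=[0,0,0.68,0.72,0.8,0.9,0.95], travel=[[0,0,0],[0,0,0],[0,0,0],[0,0,0],[0,0,0],[0,0,0],[0,0,0]], rotation=[[0,0,0],[0,0,0],[0,0,0],[0,0,0],[0,0,0],[0,0,0],[0,0,0]], newtons=20)

```text
time: 14.15
tool_pos: [0.5059, -0.2057, 0.1587]
tcp_rot: [-2.976, -0.279, -0.798]
wrist_force: [-0.5, -0.9, 0.4]
width: 0.949
grip_force: 0.0
```

```bash
python3 -c "
from tg import *
D=[]
for c,(x,y,W,H) in dict(scene=(180,220,130,160),side=(310,140,85,110)).items():
    d=read_camera(c); im=d['image'][y:y+H,x:x+W,::-1]; k=3.2 if c=='scene' else 4.4; D.append(cv2.resize(im,None,fx=k,fy=k,interpolation=cv2.INTER_CUBIC))
can=np.zeros((520,800,3),np.uint8)
can[:D[0].shape[0],:D[0].shape[1]]=D[0][:520]; can[:D[1].shape[0],420:420+D[1].shape[1]]=D[1]
cv2.imwrite('pics/rel.png',can)"
```

```text
14.15 [ 0.5059 -0.2057  0.1587] [-0.6781 -0.1383  2.2632  0.5919  0.75    0.3199] 0.9492151345855584 [-0.5192 -0.894   0.3722] 0.0
[[ 0.8509  0.1859  0.4914]
 [ 0.1613 -0.9826  0.0926]
 [ 0.5     0.0005 -0.866 ]]
meter foot in backrest frame (nominal) [ 0.0154 -0.0002  0.077 ] wrist in b frame [-0.4002 -0.7813  0.6609]
```

View pics/rel.png

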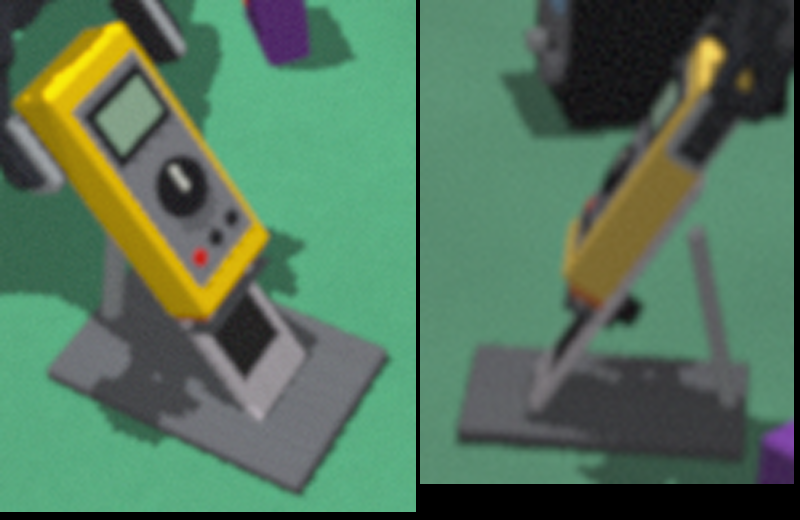

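The meter is released and hasn't moved: its foot corner is still at crop (205,322), and it lies flush in the side view. I'll retract straight back along the fingers.

apply_moves(fingers=[1,1,1,1,1,1,1,1,1], travel=[[0,0,-0.2],[0,0,-0.4],[0,0,-0.5],[0,0,-0.6],[0,0,-0.6],[0,0,-0.6],[0,0,-0.3],[0,0,0],[0,0,0]], rotation=[[0,0,0],[0,0,0],[0,0,0],[0,0,0],[0,0,0],[0,0,0],[0,0,0],[0,0,0],[0,0,0]])

```text
time: 15.15
tool_pos: [0.4272, -0.2207, 0.2978]
tcp_rot: [-2.977, -0.279, -0.799]
wrist_force: [0.5, 0.1, -0.1]
width: 1.002
grip_force: 0.0
```

```bash
python3 -c "
from tg import *
d=read_camera('scene')
h,sa,v=cv2.split(cv2.cvtColor(d['image'],cv2.COLOR_RGB2HSV)); Y=((h>18)&(h<34)&(sa>130)&(v>60)); Y[:215]=0;Y[345:]=0;Y[:,:180]=0;Y[:,275:]=0
Y=cv2.morphologyEx(Y.astype(np.uint8),cv2.MORPH_CLOSE,np.ones((25,25)))>0
from scipy.optimize import minimize
def cost(p):
    Rm=Rb@R.from_rotvec([p[3],p[4],p[5]]).as_matrix(); tt=Rb@np.array(p[:3])+t
    return (sil(d,box(-.014,.014,-.027,.027,0,.13)@Rm.T+tt)^Y).sum()
x0=np.array([.014,0,.078,0,0,0]); 
r=minimize(cost,x0,method='Nelder-Mead',options=dict(maxiter=1500,initial_simplex=[x0]+[x0+e for e in np.diag([.004,.004,.004,.05,.05,.05])]))
print('meter in backrest',r.x,r.fun,cost(x0),Y.sum())
"
```

```text
15.15 [ 0.4272 -0.2207  0.2978] [-0.8476 -0.3864  2.1814  0.4997  1.1117  0.3644] 1.0016091967425507 [ 0.536   0.1206 -0.0905] 0.0
[[ 0.8505  0.1855  0.4922]
 [ 0.1614 -0.9826  0.0915]
 [ 0.5006  0.0016 -0.8657]]
meter foot in backrest frame (nominal) [ 0.0156 -0.0003  0.2375] wrist in b frame [ 0.4303  0.0183 -0.3529]
meter in backrest [ 0.0128  0.0008  0.0777  0.002  -0.0005  0.0774] 233.0 298 3664
```

```bash
cat > chk.py <<'E'
from tg import *
from scipy.optimize import minimize
d={};Y={};roi=dict(scene=(180,215,275,345),side=(320,130,385,215))
for c in roi:
    d[c]=read_camera(c); h,sa,v=cv2.split(cv2.cvtColor(d[c]['image'],cv2.COLOR_RGB2HSV)); m=((h>17)&(h<34)&(sa>110)&(v>60)).astype(np.uint8)
    x,y,X,Z=roi[c]; k=np.zeros_like(m); k[y:Z,x:X]=1
    ct=max(cv2.findContours(m*k,0,1)[0],key=cv2.contourArea); 
    pts=np.vstack([q for q in cv2.findContours(m*k,0,1)[0] if cv2.contourArea(q)>4])
    f=np.zeros_like(m); cv2.fillConvexPoly(f,cv2.convexHull(pts),1); Y[c]=f>0
    print(c,Y[c].sum())
def cost(p):
    Rm=Rb@R.from_rotvec(p[3:]).as_matrix(); tt=Rb@np.array(p[:3])+t
    return sum((sil(d[c],box(-.014,.014,-.027,.027,0,.13)@Rm.T+tt)^Y[c]).sum()*w for c,w in dict(scene=1,side=1.4).items())
for yz in (-.06,0,.06):
    x0=np.array([.014,0,.078,0,0,yz]); r=minimize(cost,x0,method='Nelder-Mead',options=dict(maxiter=1500,initial_simplex=[x0]+[x0+e for e in np.diag([.004,.004,.004,.05,.05,.05])])); print(r.x,r.fun,cost(x0))
d=save('wrist','w3'); c=d['image'][:,:,::-1]; cv2.imwrite('pics/w3.png',c)
E
python3 chk.py
```

```text
15.2 [ 0.4271 -0.2202  0.2968] [-0.8472 -0.3854  2.1823  0.4997  1.1117  0.3643] 1.0016401873593619 [-0.0623  0.2331 -0.0884] 0.0
[[ 0.8511  0.186   0.491 ]
 [ 0.1611 -0.9826  0.093 ]
 [ 0.4998 -0.     -0.8662]]
meter foot in backrest frame (nominal) [0.015  0.0003 0.2367] wrist in b frame [-0.0595  0.2407 -0.0678]
scene 3805
side 1109
[ 0.0131 -0.0002  0.0788  0.0111  0.0081 -0.0158] 330.6 421.79999999999995
[ 0.013  -0.0001  0.0791  0.0109  0.0088 -0.0098] 324.4 352.2
[0.0119 0.0001 0.0795 0.0149 0.0256 0.0089] 315.4 389.0
```

View pics/w3.png

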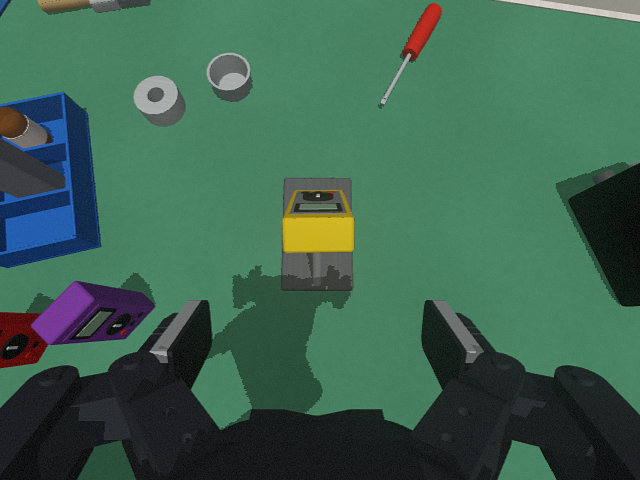

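The wrist view shows the meter at columns 283–353, centred over and square with the easel foot. The bin items, spool and pot are undisturbed, so I'm handing in.

```bash
python3 -c "
from workcell import *
print(finish_job())"
```

```text
the job is handed in; nothing more can be done
None
```

The yellow meter stands released on the easel's ledge, centred, back flush and screen outwards, with nothing else disturbed as far as the cameras show; I handed the job in, but no verdict came back.

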